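# Swing the lamp aside and press the bushing home

## Robot

A 6-joint arm with a two-finger parallel gripper is mounted at the origin on the work surface. World frame = base frame: x ahead of the robot, y to its left, z up, the work surface at z = 0. Lengths are in m, angles in rad, forces in N, time in s.
With the tool pointing down it reaches from about 0.375 to 0.825 m from the base axis. Payload 5.5 kg.
Tool frame: the origin (TCP) lies midway between the tips of the shut fingers; the grasp point (between the pads) lies 19 mm behind it; z points along the fingers, y is the line along which they close (so a half turn about z gives the same grasp; the last joint's range is limited). The gripper opens to 85 mm and grips with 20 to 120 N. Pads are 22 mm wide; open, the fingers measure 114 mm over their backs; the gripper's body (76 mm by 85 mm) begins 54 mm behind the grasp point. The pads swing forward as they close: fully open they stand 13 mm farther back than shut.
Start: joints at [-1.33, 0.314, -0.047, 1.21, 0, 1.571], TCP at [0.143, -0.583, 0.231] pointing down, gripper open.
Joint ranges: [-2.67, 2.67], [-0.69, 1.73], [-1.03, 1.25], [-2.08, 2.16], [-1.42, 1.45], [-3.14, 3.14]. Speed limits (rad/s): [2.39, 2.39, 3.01, 3.14, 3.14, 3.14].

## Interface

Orientations are given as a rotation vector (axis times angle).
In Python, from workcell import get_state, capture, camera_info, finish_job, look_for gives the robot as it stands. The module is installed in compiled form; this text tells all that it offers.
- The arm moves only by the tool send_rows, never from a script. Its argument "plan" is a list that holds one entry, the list of rows, each a list of 5 numbers: the shift along the tool's x, y, z scaled (see below), then the turn about the tool's z scaled (see below), then the opening, from -1 (shut) to 1 (fully open). In form: [[[dx, dy, dz, roll, jaw], ...]]. A call has 1 to 5 rows; each row is the pose to reach, as a shift and turn from the pose commanded when the call began, along the tool's axes at that moment; what a row does not reach only later rows make up. The controller multiplies each number of a shift by 0.2 m and each number of a turn by 0.5 rad. A row lasts 1/12 s, in which the tool goes at most 41.7 mm and 7.16 degrees, less where a joint would pass 70% of its speed; a pose out of reach is approached as far as the arm can. A call with a number of a shift or a turn outside -1 to 1 is refused whole. A call with a gripper value outside its range is refused whole. The fingers move at their own pace and stop on an object; "force" is the grip in N (left out, the last holds). Time passes only in rows, so rows that repeat a pose let the fingers close. It gives the time, the measured TCP pose, the force, the opening and the grip force at its end, in the units of the state.
- get_state(): the state, without advancing time (a new reading comes with each control period).
- capture(name): name is "scene" or "top"; returns the picture (420x560x3 uint8, blue, green, red); there is no depth.
- camera_info(name): a dict with "vfov" (degrees; the focal length in pixels is half the picture's height over the tangent of half this angle, whatever the lens; pixels are square), "cx", "cy" (the principal point, pixels), "T" (4x4, takes a point from camera to world coordinates). Camera axes: x right, y down, z forward; pixel columns grow to the right and rows downward; lengths in m; the calibration is good to about 2 mm. A picture is of the moment at which its call begins. camera_info takes no time and is no camera call.
- finish_job(): hands the job in; it is judged then, once.
Trained networks look in the newest picture that a camera, given by its name, has taken for a name from the list of things; names that differ only in an ending like _2 or _b are one class to them, and where a whole thing is asked for, a point or a joint stands for the part that bears it (a point fixed in the world has none). Each returns a list of dicts, best first, with "confidence" (0 to 1); they miss things now and then, are a little off and sometimes report something else, mostly with a low value. They report only what shows in the picture. A call takes as long as a camera call. They do not tell look-alikes from the thing itself.
- look_for(camera, label): "xyz" ([x, y, z] in m, in the coordinates of the camera as it stood for that picture, good to about 4 mm: the middle of the surface that is visible of it).
The state is a dict: "time_s": time; "joint_positions": joint angles; "joint_velocities": joint speeds; "tau": joint torques, N m; "eef_pos": TCP position; "ee_rot": TCP orientation; "force": force on the tool from outside, world axes, zero at the start; "wrist_torque": the same for the moment, N m; "width": opening from 0.0 (shut) to 1.0 (fully open); "grip_force": force on a finger pad.
Only numpy, scipy, OpenCV 4.12 (cv2) and the standard library are available. Lean on these libraries where they do the work, as an engineer would, in place of code of your own. Each camera call takes 0.05 s, during which the arm holds its last target. There are 200 camera calls.

## Task

The work lamp hangs over the front of the inclined fixture, in the way of fitting the bronze bushing. First swing the lamp by its red handle until it stands over the middle of the yellow tray, so that it lights the spare parts; then press the bushing straight down its inclined bore until its shoulder sits fully home on the block. Leave the lamp over the tray, let go of everything, and do not disturb the spare bushings or the wrench.

Things in the scene. Friction and masses are not known exactly. Their poses are not given: they have to be found in the camera images.
- lamp_arm (a joint): Swing of the lamp arm about its upright post, rad. 0: the arm points along the lamp base's own -x (roughly at the robot); positive turns counter-clockwise seen from above (towards the base's own -y). Range -1.5 to 1.5; light friction (about 1.1 N at the handle), it stays where it is left. It never rises or falls.
- lamp_grip (a point): Point on the red upright handle on top of the white lamp head, on the head's axis, 270 mm from the hinge axis, at height 320 mm. Handle: round rod 18 mm in diameter, height 285 to 342 mm, free all round and above. Head: cone 100 mm across, its underside at height 240 mm. An 18 mm tube at height 270 mm joins it to the post. Axes: x from the head along the arm towards the hinge, z up.
- lamp_base: Lamp's fixed foot: dark steel disc 90 mm across, 24 mm high, with an upright 24 mm post to height 290 mm on its axis. Origin: centre of its underside; the hinge axis is the vertical through it. Its x axis points away from the robot, within about 0.12 rad.
- fixture: Fixed fixture, foot 170 x 130 mm; aluminium block 110 x 110 x 50 mm, its face leaning 30 deg to the fixture's -x (at the robot). Origin: on the table; the face centre (bore mouth) is 80 mm straight above. Bore axis, outward: (-0.5, 0, 0.866) here. A yellow 16 mm bar hoop stands parallel to that axis, 76 mm behind it; its cross bar, 115 mm off the face, bars an upright gripper from the bore.
- bushing_top (a point): Centre of the top of the bronze flanged bushing already started in the bore: flange 58 mm across, 6 mm thick; sleeve 40 mm. Flat top with a 14 mm dark bore in its middle, too small for the fingers to enter: closed fingertips can press on its centre. z axis: the bore axis, outward; y axis level, across the fixture. Press along the axis, from the robot's side.
- bushing (a joint): How far the bushing has been pressed in, m. Starts at 0 to 0.01; 0.03 is fully home, the flange's shoulder on the block's face (top then 6 mm above the face). Tight fit: about 8 to 10 N along the bore axis moves it, and it stays where it is left.
- tray: Fixed yellow open tray, 160 x 120 mm, 30 mm high, on one side of the fixture or the other. Origin: centre of its underside. The lamp head can be swung over its middle, to within 25 mm.
- crate: Fixed black open crate, 160 x 120 mm, 60 mm high, on the other side of the fixture from the tray. Origin: centre of its underside. Not used.
- spare0: Spare bronze bushing standing loose in the tray, 34 mm across, 30 mm high. Origin: centre of its underside. Leave alone.
- spare1: Second spare bushing, like the first, loose in the tray. Leave alone.
- wrench: Steel wrench 170 mm long, lying loose on the table to one side in front of the robot. Leave alone.
Mind the look-alikes: they are no part of the job. Several things have the shape of the fixture; the one meant has the colours described above. Of the things that look like the tray, the larger one is meant.

How it is judged:
By the outcome, as a careful person would: the job done as asked, in the order asked, and still so for the second after the job is handed in, with the robot touching nothing.
It also fails if it takes over 45 s, if anything falls off the work surface, if the arm or the gripper's body presses on something with over 40 N, if the wrist force passes 120 N, or if a joint passes its speed limit or range.

## Working session

There is one attempt and no reset: what is moved stays moved. The work goes in short steps, Python scripts to look and compute and a tool call to move; the robot and the scene stay as the last step left them, time stands still between calls to the robot, and variables do not carry over. Pictures are saved under pics/ and viewed, at most 10 in all, crops included, and the job is handed in when it is done.

Besides the shell and the picture viewer there is one more tool, called after ">>>" in YAML: its name, and indented under it one key for each argument. send_rows: Moves the arm, as the interface text tells. Shifts and turns lie within -1 to 1; 1 stands for 0.2 m of shift or 0.5 rad of turn. Its arguments: {"type":"object","properties":{"plan":{"type":"array","items":{"type":"array","items":{"type":"array","items":{"type":"number"}}}},"force":{"type":"number"}},"required":["plan"]}

```bash
mkdir -p pics; cat > h.py <<'E'
import numpy as np, cv2
from workcell import *
def look(cam,labels):
    T=np.array(camera_info(cam)["T"])
    for l in labels:
        for d in look_for(cam,l)[:4]:
            p=T@np.r_[d["xyz"],1]; print(cam,l,round(d["confidence"],2),p[:3].round(3),proj(cam,p[:3]).round())
def proj(cam,p):
    i=camera_info(cam);c=np.linalg.inv(i["T"])@np.r_[p,1];f=210/np.tan(np.radians(i["vfov"]/2))
    return np.array([i["cx"]+f*c[0]/c[2],i["cy"]+f*c[1]/c[2]])
def ray(cam,u,v,z):
    i=camera_info(cam);T=np.array(i["T"]);f=210/np.tan(np.radians(i["vfov"]/2))
    d=T[:3,:3]@np.array([(u-i["cx"])/f,(v-i["cy"])/f,1]);o=T[:3,3]
    return o+d*(z-o[2])/d[2]
E
python3 - <<'E'
from h import *
for c in("scene","top"):
    cv2.imwrite(f"pics/{c}0.png",capture(c)); i=camera_info(c);print(i["vfov"],i["cx"],i["cy"],np.array(i["T"]).round(3).tolist())
    look(c,["lamp_grip","lamp_base","fixture","bushing_top","tray","crate","spare0","wrench"])
s=get_state();print(s["time_s"],s["eef_pos"],s["ee_rot"],s["width"])
E
```

```text
55.88461646409866 281.24489745691824 213.9214576989921 [[-0.274, 0.612, -0.742, 1.26], [0.962, 0.162, -0.222, 0.308], [-0.016, -0.774, -0.633, 0.833], [0.0, 0.0, 0.0, 1.0]]
scene lamp_grip 0.71 [ 0.493 -0.016  0.274] [244. 179.]
scene lamp_base 0.68 [ 0.714 -0.008  0.248] [214. 246.]
scene fixture 0.97 [0.499 0.425 0.092] [412. 264.]
scene fixture 0.92 [0.602 0.014 0.078] [246. 266.]
scene fixture 0.75 [ 0.332 -0.203  0.095] [211. 189.]
scene bushing_top 0.81 [0.457 0.443 0.11 ] [421. 249.]
scene bushing_top 0.53 [0.553 0.006 0.108] [249. 244.]
scene bushing_top 0.53 [0.601 0.013 0.075] [247. 266.]
scene tray 0.83 [0.584 0.228 0.002] [327. 296.]
scene tray 0.62 [0.324 0.101 0.   ] [303. 226.]
scene crate 0.91 [ 0.565 -0.233  0.026] [172. 252.]
scene spare0 0.62 [0.635 0.2   0.026] [313. 303.]
scene wrench 0.82 [0.344 0.272 0.007] [356. 238.]
42.14793780929168 286.02111983519313 213.39108838557456 [[0.04, -0.971, 0.234, 0.233], [-0.999, -0.039, 0.008, 0.092], [0.001, -0.234, -0.972, 1.446], [0.0, 0.0, 0.0, 1.0]]
top lamp_grip 0.79 [ 0.462 -0.022  0.275] [342. 239.]
top lamp_base 0.74 [ 0.509 -0.015  0.274] [339. 218.]
top lamp_base 0.4 [0.538 0.008 0.103] [323. 222.]
top fixture 0.96 [ 0.296 -0.187  0.089] [400. 323.]
top fixture 0.63 [0.559 0.017 0.093] [320. 214.]
top bushing_top 0.9 [0.434 0.453 0.113] [142. 255.]
top bushing_top 0.66 [0.532 0.01  0.104] [323. 224.]
top tray 0.87 [0.595 0.231 0.002] [240. 206.]
top tray 0.81 [0.326 0.099 0.   ] [284. 308.]
top crate 0.57 [ 0.568 -0.23   0.001] [409. 223.]
top spare0 0.46 [0.562 0.246 0.029] [232. 216.]
top spare0 0.4 [0.623 0.197 0.028] [252. 194.]
top wrench 0.63 [0.33  0.279 0.004] [215. 304.]
top wrench 0.22 [ 0.465 -0.02   0.277] [341. 237.]
0.9 [ 0.14309777 -0.58270658  0.23133246] [3.11877255e+00 3.77326401e-01 1.76168525e-05] 0.9989076878980272
```

View pics/scene0.png

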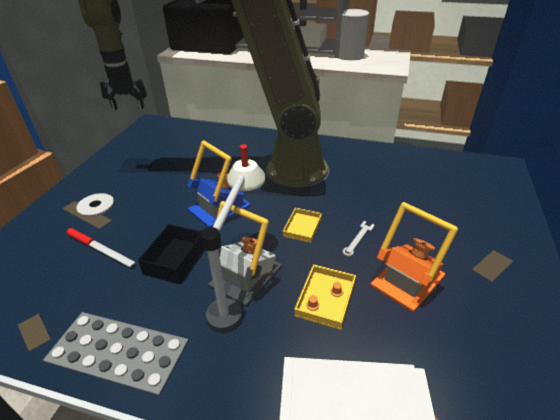

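View pics/top0.png

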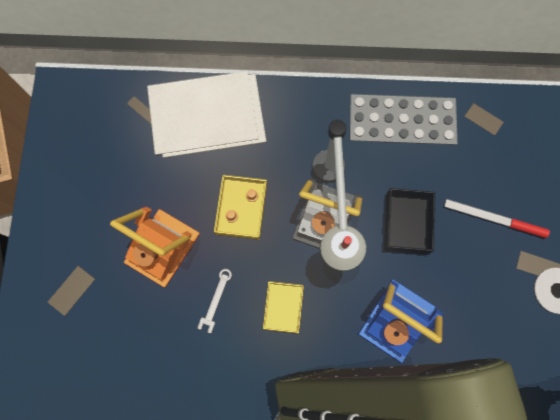

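The meant fixture is the grey aluminium one, at top (323,222) / scene (246,266). The orange one at top (150,250) and the blue one at top (400,325) are look-alikes. The meant tray is the larger, at top (240,206), not the small one at top (284,308). I'll confirm with enlarged crops.

```bash
python3 - <<'E'
from h import *
t=cv2.imread("pics/top0.png");s=cv2.imread("pics/scene0.png")
cv2.imwrite("pics/topc.png",cv2.resize(t[120:270,205:385],None,fx=4,fy=4,interpolation=cv2.INTER_CUBIC))
cv2.imwrite("pics/scenec.png",cv2.resize(s[190:340,170:370],None,fx=4,fy=4,interpolation=cv2.INTER_CUBIC))
def red(im,box):
    u0,u1,v0,v1=box;c=im[v0:v1,u0:u1].astype(int)
    m=(c[...,2]>90)&(c[...,1]<60)&(c[...,0]<60);y,x=np.nonzero(m);return len(x),x.mean()+u0,y.mean()+v0,x.min()+u0,x.max()+u0,y.min()+v0,y.max()+v0
print(red(t,(320,370,220,270)),red(s,(225,265,130,190)))
a=red(t,(320,370,220,270))
print("handle",ray("top",a[1],a[2],.3135))
b=red(s,(225,265,130,190));print(ray("scene",b[1],b[2],.3135))
# tray: yellow floor
c=t[160:250,205:275];h=cv2.cvtColor(c,cv2.COLOR_BGR2HSV);m=cv2.inRange(h,(20,120,80),(35,255,255))
n,l,st,_=cv2.connectedComponentsWithStats(m);k=1+st[1:,4].argmax()
pts=cv2.findNonZero((l==k).astype(np.uint8));r=cv2.minAreaRect(pts);bx=cv2.boxPoints(r)+[205,160];print("tray",r,bx.round(1))
for p in bx: print(ray("top",*p,.03).round(3))
print("c",np.mean([ray("top",*p,.03) for p in bx],0),np.mean([ray("top",*p,.015) for p in bx],0))
E
```

```text
(9, np.float64(344.3333333333333), np.float64(244.88888888888889), np.int64(343), np.int64(346), np.int64(244), np.int64(246)) (116, np.float64(243.3706896551724), np.float64(155.33620689655172), np.int64(227), np.int64(247), np.int64(145), np.int64(187))
handle [ 0.44193041 -0.02452908  0.3135    ]
[ 0.4489954  -0.03208085  0.3135    ]
tray ((34.94977951049805, 46.62663269042969), (45.79472351074219, 60.06840896606445), 7.594643592834473) [[213.3 233.4]
 [221.2 173.8]
 [266.6 179.9]
 [258.7 239.4]]
[0.511 0.294 0.03 ]
[0.677 0.284 0.03 ]
[0.665 0.16  0.03 ]
[0.5   0.173 0.03 ]
c [0.58818849 0.22744049 0.03      ] [0.59195148 0.22887658 0.015     ]
```

View pics/topc.png

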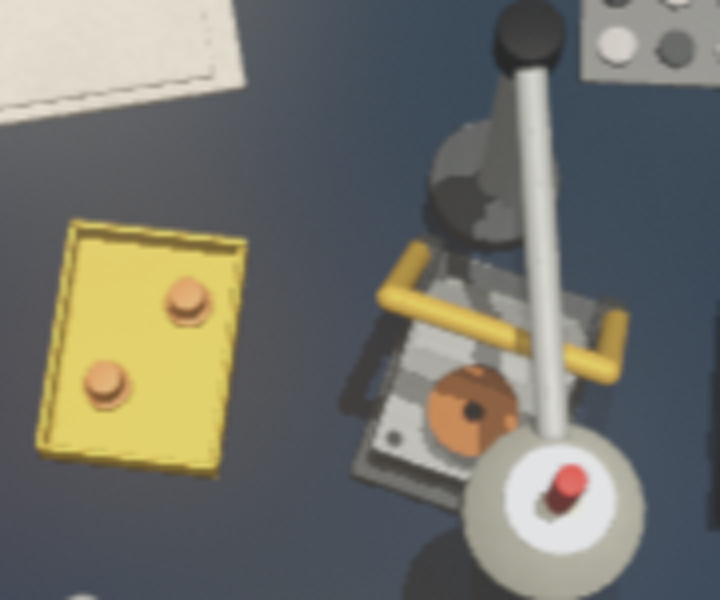

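View pics/scenec.png

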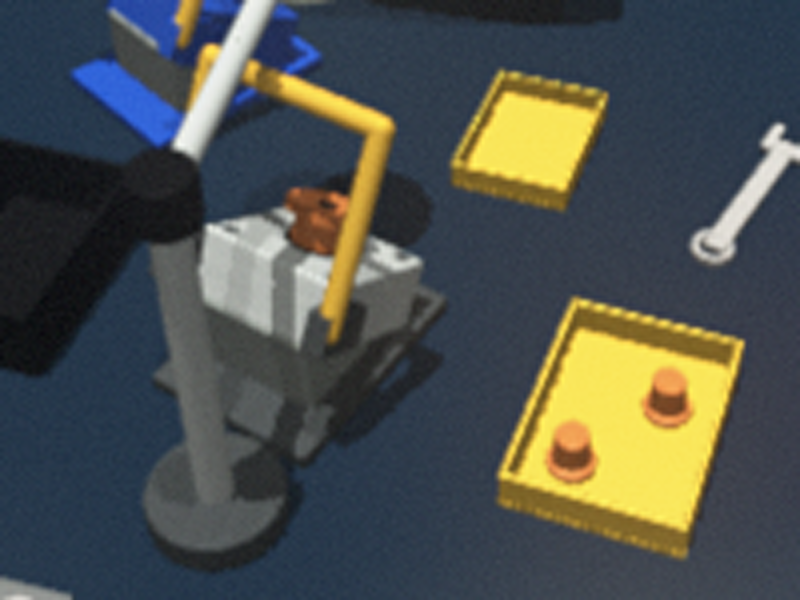

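The crop shows the grey fixture with the yellow hoop (bushing hole at top (323.5,222.5), scene (251,241)). The large tray holds the spares at top (252,195) and (231,216). The handle top is at top (347.5,240.5), and the foot at top (328,165.5).

```bash
cat >> h.py <<'E'
def tri(pt,ps):
    from scipy.optimize import least_squares
    r=least_squares(lambda x:np.r_[proj("top",x)-pt,proj("scene",x)-ps],[.55,0,.15]);return r.x.round(4),r.fun.round(1)
E
python3 - <<'E'
from h import *
print("handle top",tri((347.5,240.5),(243.5,145.5)),ray("top",347.5,240.5,.342),ray("top",344.5,247,.285),ray("scene",243.5,145.5,.342),ray("scene",244,164,.290))
print("head",ray("top",343.3,248,.24))
print("foot",tri((328,165.5),(223.8,314.3)),ray("top",328,165.5,.024),ray("scene",223.8,314.3,.024))
print("post",tri((337.5,128),(211,234)),ray("top",337.5,128,.29),ray("scene",211,234,.29))
print("bush",tri((323.5,222.5),(251.3,241.3)))
print("hoopL",tri((300.8,194),(267,221.8)));print("hoopR",tri((358,213),(222,203)))
a=ray("top",300.8,194,.218);b=ray("top",358,213,.218);print(a,b,"yaw from bar",np.degrees(np.arctan2(-(a-b)[0],(a-b)[1])),np.linalg.norm(a-b))
E
```

```text
handle top (array([ 0.4466, -0.029 ,  0.3408]), array([ 0.4, -0.1,  0.5,  0.1])) [ 0.4461028  -0.02798127  0.342     ] [ 0.44257801 -0.02788643  0.285     ] [ 0.44871473 -0.02951553  0.342     ] [ 0.45248199 -0.03099637  0.29      ]
head [ 0.44832201 -0.02987301  0.24      ]
foot (array([ 0.7182, -0.0084,  0.0144]), array([ 0.5, -0.2,  0.5,  0. ])) [ 0.71442747 -0.00627488  0.024     ] [ 0.72478885 -0.00590539  0.024     ]
post (array([ 0.7169, -0.0077,  0.2843]), array([-0.1,  0. , -0.1, -0. ])) [ 0.71457028 -0.00749765  0.29      ] [ 0.72251179 -0.00418265  0.29      ]
bush (array([0.5363, 0.0065, 0.1029]), array([ 0.3, -0.1,  0.3,  0. ]))
hoopL (array([0.5764, 0.0682, 0.2183]), array([ 0.4, -0.1,  0.4,  0. ]))
hoopR (array([ 0.5358, -0.0653,  0.2188]), array([ 0.2, -0.1,  0.2,  0. ]))
[0.57618261 0.06913516 0.218     ] [ 0.53583481 -0.06490541  0.218     ] yaw from bar -16.752417239151605 0.139981498715571
```

```bash
cat >> h.py <<'E'
from scipy.spatial.transform import Rotation as R
def plan(p,yaw=None):
    "shift/turn in move units from the present pose to TCP p, tool y at yaw (world)"
    s=get_state();M=R.from_rotvec(s["ee_rot"]).as_matrix();d=M.T@(np.array(p)-s["eef_pos"])/.2
    y=np.arctan2(M[1,1],M[0,1]);print("t",s["time_s"],"pos",np.round(s["eef_pos"],4),"z",M[:,2].round(3),"yaw",y.round(3),"j",np.round(s["joint_positions"],2))
    print("shift",d.round(3),"roll",None if yaw is None else ((y-yaw+np.pi)%(2*np.pi)-np.pi)/.5)
E
```

>>> send_rows:
  plan:
    - [[0, 0, -0.45, -0.25, 1], [0, 0, -0.9, -0.5, 1], [0, 0, -0.9, -0.75, 1], [0, 0, -0.9, -1, 1], [0, 0, -0.9, -1, 1]]
  force: 30

```text
time_s: 1.32
eef_pos: [0.1433, -0.5836, 0.4182]
ee_rot: [2.918, 1.142, -0.002]
force: [-0.3, -0.6, -1.0]
width: 1.001
grip_force: 0.0
```

```bash
python3 -c "
from h import *
plan([.4466,-.029,.41],-.293)"
```

```text
t 1.3167 pos [ 0.1433 -0.5836  0.4182] z [ 0.002 -0.008 -1.   ] yaw -0.825 j [-1.33  0.32  0.38  1.62 -0.    1.07]
shift [ 2.996 -1.007  0.021] roll -1.0631343463192469
```

>>> send_rows:
  plan:
    - [[0.2, -0.067, 0.02, 0, 1], [0.4, -0.134, 0.02, 0, 1], [0.6, -0.2, 0.02, 0, 1], [0.8, -0.27, 0.02, 0, 1], [1, -0.336, 0.02, 0, 1]]

```text
time_s: 1.73
eef_pos: [0.2443, -0.3989, 0.4073]
ee_rot: [2.929, 1.136, 0.0]
force: [1.2, 0.5, 0.5]
width: 1.002
grip_force: 0.0
```

>>> send_rows:
  plan:
    - [[0.2, -0.067, 0, 0, 1], [0.4, -0.134, 0, 0, 1], [0.6, -0.2, 0, 0, 1], [0.8, -0.27, 0, 0, 1], [1, -0.336, 0, 0, 1]]

```text
time_s: 2.15
eef_pos: [0.3452, -0.2165, 0.4076]
ee_rot: [2.928, 1.136, 0.001]
force: [1.1, -1.0, 0.9]
width: 1.002
grip_force: 0.0
```

>>> send_rows:
  plan:
    - [[0.2, -0.067, 0, -0.25, 1], [0.4, -0.134, 0, -0.5, 1], [0.6, -0.2, 0, -0.75, 1], [0.8, -0.27, 0, -1, 1], [0.9, -0.3, 0, -1, 1]]

```text
time_s: 2.57
eef_pos: [0.4384, -0.0491, 0.4074]
ee_rot: [-2.548, -1.837, -0.002]
force: [0.2, 0.1, -0.4]
width: 0.998
grip_force: 0.0
```

```bash
python3 -c "
from h import *
plan([.4466,-.029,.302],-.293)"
```

```text
t 2.5667 pos [ 0.4384 -0.0491  0.4074] z [ 0.001  0.001 -1.   ] yaw -0.322 j [-0.11 -0.   -0.02  1.55  0.    1.78]
shift [0.108 0.007 0.527] roll -0.05760877381600871
```

>>> send_rows:
  plan:
    - [[0.09, 0.01, 0, -0.06, 1], [0.1, 0.01, 0, -0.06, 1], [0.1, 0.01, 0.1, -0.06, 1], [0.1, 0.01, 0.2, -0.06, 1], [0.1, 0.01, 0.2, -0.06, 1]]

```text
time_s: 2.98
eef_pos: [0.4438, -0.0347, 0.3643]
ee_rot: [-2.527, -1.862, 0.006]
force: [-0.1, 0.0, 0.1]
width: 1.002
grip_force: 0.0
```

```bash
python3 -c "
from h import *
plan([.4466,-.029,.302],-.293)"
```

```text
t 2.9833 pos [ 0.4438 -0.0347  0.3643] z [-0.005  0.    -1.   ] yaw -0.301 j [-0.08  0.   -0.12  1.46 -0.    1.79]
shift [0.032 0.006 0.311] roll -0.015290181554344251
```

>>> send_rows:
  plan:
    - [[0.03, 0, 0.1, 0, 1], [0.03, 0, 0.2, 0, 1], [0.03, 0, 0.3, 0, 1], [0.03, 0, 0.31, 0, 1], [0.03, 0, 0.31, 0, 1]]

```text
time_s: 3.4
eef_pos: [0.4466, -0.0291, 0.3054]
ee_rot: [-2.529, -1.863, 0.002]
force: [-1.0, -0.6, 0.9]
width: 1.001
grip_force: 0.0
```

>>> send_rows:
  plan:
    - [[0, 0, 0, 0, -1], [0, 0, 0, 0, -1], [0, 0, 0, 0, -1], [0, 0, 0, 0, -1], [0, 0, 0, 0, -1]]
  force: 30

```text
time_s: 3.82
eef_pos: [0.4477, -0.0287, 0.3059]
ee_rot: [2.528, 1.864, 0.001]
force: [0.2, 0.3, -0.5]
width: 0.303
grip_force: 0.0
```

>>> send_rows:
  plan:
    - [[0, 0, 0, 0, -1], [0, 0, 0, 0, -1], [0, 0, 0, 0, -1], [0, 0, 0, 0, -1], [0, 0, 0, 0, -1]]

```text
time_s: 4.23
eef_pos: [0.4487, -0.0286, 0.306]
ee_rot: [2.527, 1.864, 0.004]
force: [5.8, -0.1, 1.6]
width: 0.203
grip_force: 31.8
```

```bash
python3 - <<'E'
from h import *
s=get_state();print(s["width"],s["grip_force"],s["force"]);H=np.array([.717,-.0075])
v=np.array(s["eef_pos"][:2])-H;r=np.hypot(*v);a0=np.arctan2(v[1],v[0]);t=np.array([.589,.228])-H;a1=np.arctan2(t[1],t[0]);a0%=2*np.pi
print(r,np.hypot(*t),a0,a1)
M=R.from_rotvec(s["ee_rot"]).as_matrix();plan(s["eef_pos"])
o=np.array(s["eef_pos"])[:2]
A=np.linspace(a0,a1,16)
P=[H+r*np.array([np.cos(a),np.sin(a)]) for a in A]
for k in range(0,15,5): print([(M[:2,:2].T@(P[k+i]-P[k])/.2).round(3).tolist() for i in range(1,6)])
print(P[5],P[10],P[15])
E
```

```text
0.203401609944289 31.78625911474228 [ 5.76145054 -0.14521568  1.600809  ]
0.26910166424288606 0.26803777718821653 3.2199150897945628 2.0686542897118896
t 4.2333 pos [ 0.4487 -0.0286  0.306 ] z [ 0.003  0.    -1.   ] yaw -0.3 j [-0.06  0.   -0.24  1.32  0.    1.81]
shift [0. 0. 0.] roll None
[[0.097, -0.034], [0.197, -0.061], [0.298, -0.08], [0.401, -0.092], [0.504, -0.095]]
[[0.103, 0.005], [0.206, 0.017], [0.307, 0.037], [0.406, 0.065], [0.503, 0.101]]
[[0.094, 0.043], [0.184, 0.093], [0.271, 0.149], [0.352, 0.213], [0.429, 0.282]]
[0.46035306 0.07342006] [0.50931684 0.16362396] [0.58849195 0.22893474]
```

>>> send_rows:
  plan:
    - [[0.097, -0.034, 0, 0, -1], [0.197, -0.061, 0, 0, -1], [0.298, -0.08, 0, 0, -1], [0.401, -0.092, 0, 0, -1], [0.504, -0.095, 0, 0, -1]]

```text
time_s: 4.65
eef_pos: [0.4605, 0.0729, 0.306]
ee_rot: [2.526, 1.86, 0.001]
force: [10.1, -5.2, -0.9]
width: 0.2
grip_force: 31.9
```

>>> send_rows:
  plan:
    - [[0.103, 0.005, 0, 0, -1], [0.206, 0.017, 0, 0, -1], [0.307, 0.037, 0, 0, -1], [0.406, 0.065, 0, 0, -1], [0.503, 0.101, 0, 0, -1]]

```text
time_s: 5.07
eef_pos: [0.5097, 0.1622, 0.306]
ee_rot: [2.525, 1.859, -0.0]
force: [8.2, -11.8, 3.9]
width: 0.202
grip_force: 32.4
```

```bash
python3 -c "
from h import *
plan([.5885,.2289,.305]);s=get_state();print(s['force'],s['width'],s['grip_force'])"
```

```text
t 5.0667 pos [0.5097 0.1622 0.306 ] z [ 0.003 -0.005 -1.   ] yaw -0.302 j [ 0.31  0.17 -0.06  1.34 -0.01  2.18]
shift [0.436 0.277 0.005] roll None
[  8.21193176 -11.84372248   3.91903327] 0.20222695863967888 32.41327106952667
```

>>> send_rows:
  plan:
    - [[0.094, 0.043, 0, 0, -1], [0.184, 0.093, 0, 0, -1], [0.271, 0.149, 0, 0, -1], [0.352, 0.213, 0, 0, -1], [0.432, 0.28, 0, 0, -1]]

```text
time_s: 5.48
eef_pos: [0.5873, 0.2288, 0.306]
ee_rot: [2.528, 1.862, -0.002]
force: [0.1, -6.6, 7.5]
width: 0.197
grip_force: 32.5
```

>>> send_rows:
  plan:
    - [[0, 0, 0, 0, -1], [0, 0, 0, 0, -1]]

```text
time_s: 5.65
eef_pos: [0.5887, 0.2293, 0.3059]
ee_rot: [2.527, 1.863, 0.002]
force: [2.2, -1.0, 4.5]
width: 0.204
grip_force: 32.3
```

>>> send_rows:
  plan:
    - [[0, 0, 0, 0, 1], [0, 0, 0, 0, 1], [0, 0, 0, 0, 1], [0, 0, 0, 0, 1], [0, 0, 0, 0, 1]]

```text
time_s: 6.07
eef_pos: [0.5866, 0.2294, 0.3051]
ee_rot: [-2.528, -1.864, 0.001]
force: [-0.6, -0.7, 0.8]
width: 0.896
grip_force: 0.0
```

>>> send_rows:
  plan:
    - [[0, 0, 0, 0, 1], [0, 0, -0.1, 0, 1], [0, 0, -0.3, 0, 1], [0, 0, -0.5, 0, 1], [0, 0, -0.5, 0, 1]]

```text
time_s: 6.48
eef_pos: [0.5886, 0.2301, 0.4139]
ee_rot: [2.526, 1.863, 0.017]
force: [-0.9, -1.1, 0.4]
width: 0.999
grip_force: 0.0
```

```bash
python3 - <<'E'
from h import *
plan([.45,0.03,.4],-.293)
E
```

```text
t 6.4833 pos [0.5886 0.2301 0.4139] z [ 0.011  0.004 -1.   ] yaw -0.3 j [0.37 0.38 0.46 1.64 0.   2.24]
shift [-1.161 -0.367  0.058] roll -0.014083070112977047
```

>>> send_rows:
  plan:
    - [[-0.2, -0.06, 0, 0, 1], [-0.4, -0.12, 0, 0, 1], [-0.6, -0.18, 0, 0, 1], [-0.8, -0.24, 0, 0, 1], [-1, -0.32, 0, 0, 1]]

```text
time_s: 6.9
eef_pos: [0.4667, 0.0573, 0.405]
ee_rot: [2.528, 1.865, 0.0]
force: [-0.1, -0.8, 0.1]
width: 0.999
grip_force: 0.0
```

```bash
python3 - <<'E'
from h import *
plan([.459,0.031,.12],-.293)
t=capture("top");cv2.imwrite("pics/top1.png",t)
s=capture("scene");cv2.imwrite("pics/scene1.png",s)
cv2.imwrite("pics/both1.png",np.vstack([cv2.resize(t[130:280,200:400],(400,300)),cv2.resize(s[160:310,200:400],(400,300))]))
print(proj("top",[.589,.228,.342]),proj("scene",[.589,.228,.342]))
look("top",["lamp_grip","bushing_top"]);look("scene",["lamp_grip","bushing_top"])
E
```

```text
t 6.9 pos [0.4667 0.0573 0.405 ] z [ 0. -0. -1.] yaw -0.3 j [ 0.12  0.05  0.03  1.54 -0.    1.99]
shift [-1.370e-01  1.000e-03  1.425e+00] roll -0.013238685518910387
[227.88397829 169.62094382] [336.29827697 193.19572913]
top lamp_grip 0.92 [0.58  0.217 0.273] [236. 183.]
top bushing_top 0.54 [0.435 0.452 0.113] [143. 255.]
scene lamp_grip 0.8 [0.629 0.194 0.272] [315. 228.]
scene bushing_top 0.65 [0.454 0.443 0.109] [421. 248.]
scene bushing_top 0.63 [0.556 0.009 0.107] [250. 245.]
scene bushing_top 0.48 [ 0.281 -0.169  0.1  ] [227. 181.]
```

View pics/both1.png

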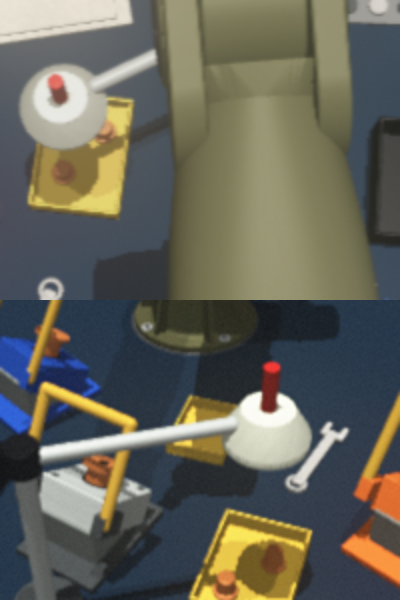

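The lamp's handle is at top (227.5,170), as predicted for the tray centre, so the lamp is placed. Next I lower in front of the bore.

>>> send_rows:
  plan:
    - [[-0.13, 0, 0.1, 0, 1], [-0.137, 0, 0.3, 0, 1], [-0.137, 0, 0.5, 0, 1], [-0.137, 0, 0.7, 0, 1], [-0.137, 0, 0.9, 0, 1]]

```text
time_s: 7.62
eef_pos: [0.4604, 0.0334, 0.2233]
ee_rot: [2.527, 1.866, 0.001]
force: [0.5, 0.5, -0.3]
width: 1.002
grip_force: 0.0
```

```bash
python3 - <<'E'
from h import *
s=capture("scene")
cv2.imwrite("pics/scene2.png",cv2.resize(s[100:300,150:350],(600,600)))
plan([.459,0.031,.12],-.293)
E
```

```text
t 7.6667 pos [0.4547 0.033  0.2148] z [-0.013 -0.001 -1.   ] yaw -0.298 j [ 0.07  0.06 -0.39  1.13  0.    1.94]
shift [-0.001  0.029  0.474] roll -0.010846514759679238
```

View pics/scene2.png

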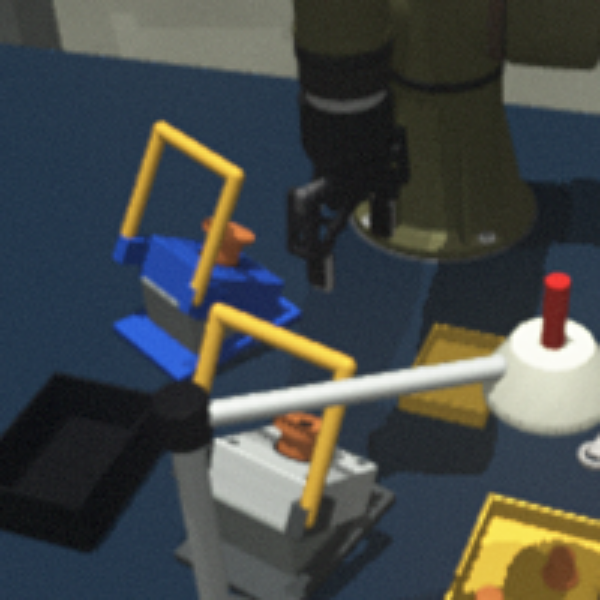

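```bash
python3 - <<'E'
from h import *
s=get_state();M=R.from_rotvec(s["ee_rot"]).as_matrix();T=np.array(s["eef_pos"]);xf=M[:,1]
for u in (0,.0425,.057,.075):
    print(u,[((proj("scene",T+xf*u+[0,0,h])-[150,100])*3).round().tolist() for h in (0,.013,.06,.09,.12,.15,.2)])
E
```

```text
0 [[356.0, 276.0], [355.0, 264.0], [353.0, 219.0], [352.0, 188.0], [350.0, 157.0], [349.0, 125.0], [346.0, 67.0]]
0.0425 [[328.0, 301.0], [327.0, 289.0], [324.0, 243.0], [322.0, 213.0], [320.0, 181.0], [318.0, 148.0], [314.0, 90.0]]
0.057 [[318.0, 310.0], [317.0, 298.0], [314.0, 252.0], [312.0, 221.0], [309.0, 190.0], [307.0, 156.0], [303.0, 98.0]]
0.075 [[305.0, 321.0], [305.0, 309.0], [301.0, 263.0], [298.0, 232.0], [296.0, 200.0], [293.0, 167.0], [288.0, 108.0]]
```

>>> send_rows:
  plan:
    - [[0, 0.01, 0.15, 0, 1], [0, 0.01, 0.3, 0, 1], [0, 0.01, 0.45, 0, 1], [0, 0.01, 0.5, 0, 1], [0, 0.01, 0.5, 0, 1]]
  force: 120

```text
time_s: 8.08
eef_pos: [0.4604, 0.0325, 0.1235]
ee_rot: [-2.525, -1.864, 0.006]
force: [-0.6, -0.2, -0.1]
width: 1.0
grip_force: 0.0
```

>>> send_rows:
  plan:
    - [[0, 0, 0, 0, 1], [0, 0, 0, 0, 1], [0, 0, 0, 0, 1]]

```text
time_s: 8.33
eef_pos: [0.4635, 0.0322, 0.1273]
ee_rot: [2.527, 1.864, 0.004]
force: [1.1, -0.2, -0.2]
width: 0.999
grip_force: 0.0
```

```bash
python3 - <<'E'
from h import *
s=capture("scene")
cv2.imwrite("pics/scene3.png",cv2.resize(s[140:290,180:330],(600,600)))
plan([.4547,.0322,.103],-.293); plan([.4667,.0286,.0815]); print(get_state()["force"])
E
```

```text
t 8.3833 pos [0.4633 0.0321 0.1271] z [ 0.003  0.    -1.   ] yaw -0.3 j [ 0.07  0.13 -0.53  0.91  0.    1.94]
shift [-0.013 -0.042  0.12 ] roll -0.013671238069782099
t 8.3833 pos [0.4633 0.0321 0.1271] z [ 0.003  0.    -1.   ] yaw -0.3 j [ 0.07  0.13 -0.53  0.91  0.    1.94]
shift [-0.012  0.021  0.228] roll None
[ 0.39794275  0.48828999 -0.18061986]
```

View pics/scene3.png

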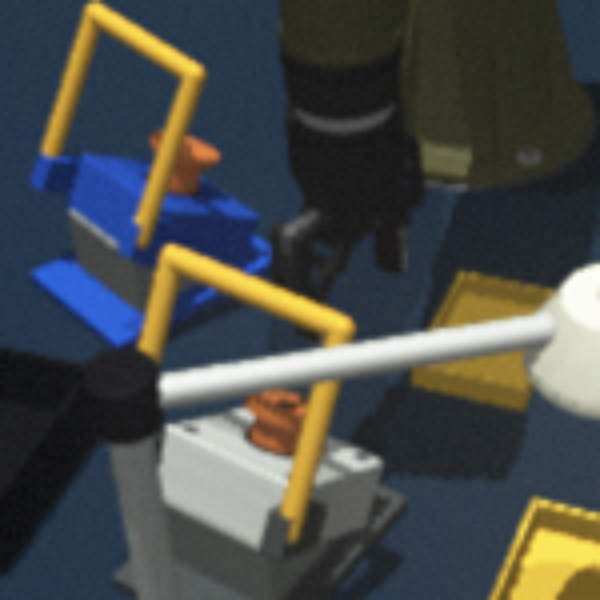

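>>> send_rows:
  plan:
    - [[-0.01, -0.03, 0.06, -0.01, 1], [-0.013, -0.042, 0.12, -0.013, 1], [-0.013, -0.042, 0.12, -0.013, 1], [-0.013, -0.042, 0.12, -0.013, 1]]

```text
time_s: 8.72
eef_pos: [0.453, 0.0319, 0.1019]
ee_rot: [2.522, 1.873, 0.0]
force: [-0.2, 0.5, 1.1]
width: 1.002
grip_force: 0.0
```

>>> send_rows:
  plan:
    - [[0, 0.012, 0.022, 0, 1], [0, 0.025, 0.043, 0, 1], [0, 0.037, 0.065, 0, 1], [0, 0.05, 0.087, 0, 1], [0, 0.05, 0.087, 0, 1]]

```text
time_s: 9.13
eef_pos: [0.4627, 0.0288, 0.0831]
ee_rot: [-2.522, -1.872, 0.001]
force: [-0.3, -0.3, -0.4]
width: 1.002
grip_force: 0.0
```

```bash
python3 - <<'E'
from h import *
plan([.4667,.0286,.0815],-.293);print(get_state()["force"])
E
```

```text
t 9.1333 pos [0.4627 0.0288 0.0831] z [-0.001 -0.    -1.   ] yaw -0.294 j [ 0.06  0.18 -0.58  0.81 -0.    1.93]
shift [0.005 0.019 0.008] roll -0.0015734145761339136
[-0.27784636 -0.28164358 -0.36502127]
```

>>> send_rows:
  plan:
    - [[0, 0.012, 0.01, 0, 1], [0, 0.015, 0.02, 0, 1], [0, 0.022, 0.03, 0, 1], [0, 0.03, 0.04, 0, 1], [0, 0.03, 0.04, 0, 1]]

```text
time_s: 9.55
eef_pos: [0.468, 0.0274, 0.0756]
ee_rot: [-2.522, -1.872, 0.001]
force: [-1.4, 0.7, 1.3]
width: 0.998
grip_force: 1.0
```

>>> send_rows:
  plan:
    - [[0, 0.006, 0.011, 0, 1], [0, 0.012, 0.022, 0, 1], [0, 0.019, 0.032, 0, 1], [0, 0.025, 0.043, 0, 1], [0, 0.025, 0.043, 0, 1]]

```text
time_s: 9.97
eef_pos: [0.473, 0.0258, 0.0668]
ee_rot: [-2.522, -1.873, 0.0]
force: [-1.9, 1.6, 1.4]
width: 0.997
grip_force: 1.3
```

```bash
python3 - <<'E'
from h import *
s=capture("scene");cv2.imwrite("pics/scene4.png",cv2.resize(s[180:280,210:310],(600,600),interpolation=cv2.INTER_CUBIC))
plan([.48,.025,.06],-.293);s=get_state();print(s["force"],s["wrist_torque"],s["width"])
E
```

```text
t 10.0167 pos [0.473  0.0258 0.0669] z [-0. -0. -1.] yaw -0.294 j [ 0.05  0.22 -0.58  0.77 -0.    1.92]
shift [0.006 0.035 0.034] roll -0.001121586247758266
[-1.89112285  0.53840175  0.8171537 ] [0.03785064 0.29520077 0.00809862] 0.998567387009151
```

View pics/scene4.png

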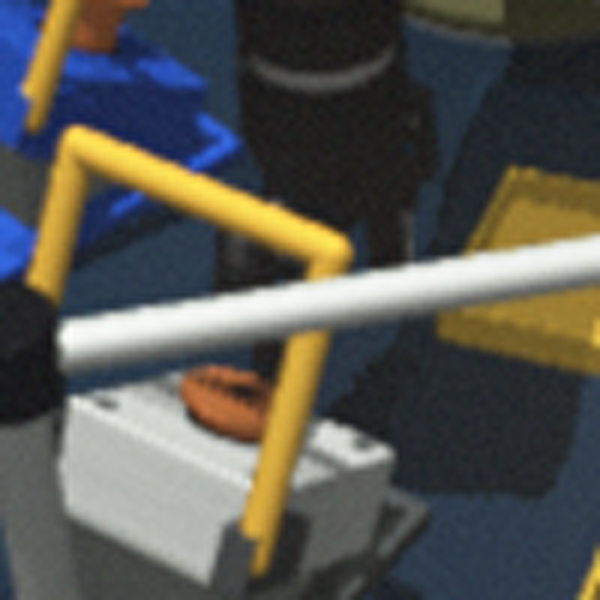

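The bushing has gone in most of the way; its flange is close to the face at crop (225,400). I'll keep pressing until the force rises at the stop.

>>> send_rows:
  plan:
    - [[0, 0.005, 0.009, 0, 1], [0, 0.01, 0.017, 0, 1], [0, 0.012, 0.022, 0, 1], [0, 0.012, 0.022, 0, 1]]

```text
time_s: 10.35
eef_pos: [0.4753, 0.0251, 0.0626]
ee_rot: [-2.522, -1.873, 0.0]
force: [-2.8, 0.5, 1.3]
width: 0.999
grip_force: 1.4
```

>>> send_rows:
  plan:
    - [[0, 0.004, 0.006, 0, 1], [0, 0.007, 0.012, 0, 1], [0, 0.007, 0.012, 0, 1]]

```text
time_s: 10.6
eef_pos: [0.4767, 0.0247, 0.0603]
ee_rot: [-2.522, -1.873, 0.0]
force: [-2.9, 0.7, 2.1]
width: 0.999
grip_force: 1.7
```

```bash
python3 - <<'E'
from h import *
for d in (.0265,.02,.015,.01,.006):
    xf=np.array([.957,-.289,0]);m=np.array([.548,.004,.08]);print(d,proj("scene",m+d*(-.5*xf+[0,0,.866])).round(1))
s=capture("scene");o=cv2.imread("pics/scene3.png")
old=cv2.imread("pics/scene2.png") 
a=cv2.imread("pics/scene1.png")[215:275,215:275];b=s[215:275,215:275]
cv2.imwrite("pics/cmp.png",cv2.resize(np.hstack([a,b]),(800,400),interpolation=cv2.INTER_CUBIC))
S=get_state();print(S["force"],S["wrist_torque"],S["tau"],S["width"])
E
```

```text
0.0265 [252.2 241.2]
0.02 [251.7 243.4]
0.015 [251.2 245.1]
0.01 [250.8 246.8]
0.006 [250.4 248.2]
[-3.43176997  0.49715261  1.5787042 ] [0.07450257 0.53741789 0.01182429] [-2.68876534e-01 -4.22546017e+01  2.92294407e+01 -1.25200331e+00
 -1.63098257e-01 -2.42511090e-02] 1.0025073279359686
```

View pics/cmp.png

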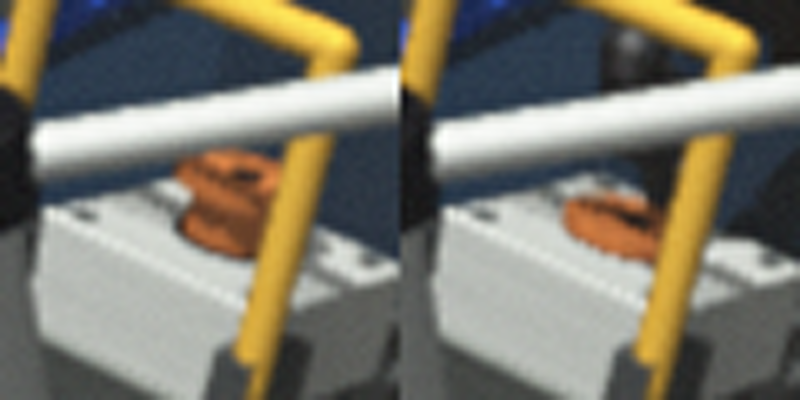

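>>> send_rows:
  plan:
    - [[0, 0.004, 0.006, 0, 1], [0, 0.007, 0.012, 0, 1], [0, 0.01, 0.017, 0, 1], [0, 0.01, 0.017, 0, 1]]

```text
time_s: 10.98
eef_pos: [0.4778, 0.0243, 0.0582]
ee_rot: [-2.522, -1.872, 0.001]
force: [-13.3, 2.0, 19.8]
width: 1.001
grip_force: 11.9
```

>>> send_rows:
  plan:
    - [[0, 0.004, 0.006, 0, 1], [0, 0.007, 0.012, 0, 1], [0, 0.01, 0.017, 0, 1], [0, 0.01, 0.017, 0, 1]]

```text
time_s: 11.32
eef_pos: [0.4782, 0.0243, 0.0575]
ee_rot: [-2.52, -1.871, 0.002]
force: [-31.5, 4.7, 57.2]
width: 1.0
grip_force: 32.6
```

The force rose sharply along the bore axis, (-31, 5, 57) N, so the shoulder is on the block. Backing off along the axis.

>>> send_rows:
  plan:
    - [[0, -0.025, -0.043, 0, 1], [0, -0.075, -0.13, 0, 1], [0, -0.15, -0.22, 0, 1], [0, -0.25, -0.3, 0, 1], [0, -0.3, -0.4, 0, 1]]

```text
time_s: 11.73
eef_pos: [0.4218, 0.0411, 0.1339]
ee_rot: [2.522, 1.873, -0.001]
force: [-0.1, 0.1, -1.1]
width: 1.0
grip_force: 0.0
```

>>> send_rows:
  plan:
    - [[0, -0.05, -0.2, 0, 1], [0, -0.05, -0.4, 0, 1], [0, -0.05, -0.5, 0, 1], [0, -0.05, -0.5, 0, 1], [0, -0.05, -0.5, 0, 1]]

```text
time_s: 12.15
eef_pos: [0.4156, 0.0439, 0.2352]
ee_rot: [2.52, 1.871, 0.007]
force: [0.4, 0.4, -1.1]
width: 1.002
grip_force: 0.0
```

```bash
python3 - <<'E'
from h import *
t=capture("top");s=capture("scene");cv2.imwrite("pics/end.png",np.hstack([cv2.resize(s[150:330,190:370],(400,400),interpolation=cv2.INTER_CUBIC),cv2.resize(s[215:275,215:275],(400,400),interpolation=cv2.INTER_CUBIC)]))
S=get_state();print(S["time_s"],S["eef_pos"],S["force"])
E
```

```text
12.25 [0.41353415 0.04372884 0.2329016 ] [-0.29317623  1.09735964 -0.65360467]
```

View pics/end.png

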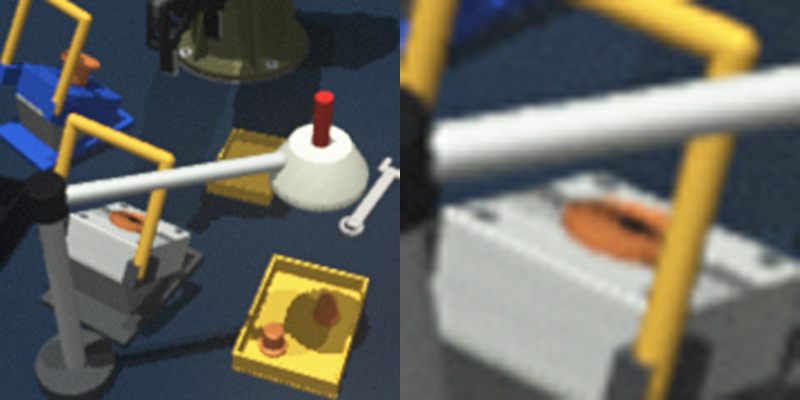

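The flange (right half, about (625,230)) lies flat on the block. The lamp is still over the tray, the spares and wrench are where they were, and the gripper is clear.

```bash
python3 -c "
from workcell import *
print(finish_job())"
```

```text
the job is handed in; nothing more can be done
None
```

The job is handed in: the lamp stands over the middle of the yellow tray and the bushing is pressed down to its stop on the block; the gripper is clear, the spares and wrench look undisturbed, and it took about 12 s of robot time (peak press force about 65 N).

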